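# Open the dial padlock on the case and present it

### The job

Slide the metal hood on the instrument case back to its stop so the padlock under it is free, turn the padlock's dial until it clicks home with its pointer towards the shackle, and pull the shackle out to its stop so that it leaves the hasp staple. Then lift the padlock off the case with its dial facing up and finish holding it, still and well clear, over the middle of the white plastic tray; do not set it down or let go, and leave the other things on the bench where they are.

Things in the scene. Friction and masses are not known exactly. Their poses are not given: they have to be found in the camera images.
- case: low grey metal case fixed to the bench, 212 x 142 x 45 mm; origin under its centre, z up, x from its front (shackle side, facing the robot) to its back. The padlock lies on the flat lid, 25 mm in front of the centre, between lugs 9 mm high at its corners and back. Beside the middle 40 mm of its two flanks (+y, -y) the lid is free for 35 mm, up to the hood's rails, 5 mm high.
- staple (a point): foot of the hasp staple, on the lid: a steel arch 22 mm wide, 24 mm high and 6 mm thick, 3 to 9 mm in front of the padlock body, astride the shackle's short leg at y = -20 mm of the padlock.
- hood (a joint): slide of the sheet-metal hood (60 mm long in x, 134 mm wide, top 54 mm above the lid) along the case's x: 0 = over the padlock's dial, 0.080 m = pushed back to its stop at the rear, dial free. About 2 N of friction; stays where it is left.
- hood_knob (a point): middle of the black round knob on the middle of the hood's top, 23 mm in diameter; the knob spans 8 mm below to 8 mm above this point; hood top 16 mm below the point.
- padlock: steel padlock, about 0.35 kg, lying flat and loose on the case, body 60 (x) x 54 (y) x 23 mm; origin at the centre of its underside, z up through the dial axis, its -x side is the shackle side. The dial stands on its top.
- dial (a joint): angle of the dial about the padlock's z axis, positive anticlockwise seen from above, limits -2.9 to 2.9 rad. 0 = pointer towards the shackle, where the shackle is free; at any other click the shackle is locked. It clicks at every 45 degrees (0.785 rad) and springs to the nearest click when let go (unless left almost exactly midway); it needs about 0.05 N m.
- dial_top (a point): centre of the dial's flat top. The dial is a black knurled disc 38 mm in diameter and 16 mm high (below this point), standing 0.5 mm above the padlock body.
- pointer_tip (a point): outer end of the white raised pointer bar on top of the dial, 18 mm from the dial's axis; the bar runs from the axis to this point.
- shackle (a joint): how far the shackle is drawn out of the padlock along the padlock's -x, m: 0 = shut, 0.024 = fully out, at its stop. Needs about 2 N; stays where it is left. From about 0.020 its short leg (y = -20 mm) is out of the staple and the padlock can be lifted straight up.
- shackle_crown (a point): middle of the shackle's crown (bar axis), 13 mm above the lid. The shackle is a flat-lying U of 8 mm round steel bar, 48 mm wide overall (legs at y = +-20 mm of the padlock), which reaches from the padlock body 46 mm (shut) towards -x to this axis; corners rounded, the legs are straight from 10 mm behind this point.
- tray: white open plastic tray fixed to the bench, 124 x 176 mm, 55 mm high; origin under its centre on the bench.
- hook_weight: bystander: small metal weight, 27 mm across, 43 mm high; origin at the centre of its underside.
- sample_tin: bystander: round white tin, 64 mm across, 40 mm high.
- reagent_bottle: bystander: dark bottle, 41 mm across, 68 mm high.
- screwdriver: bystander: screwdriver lying flat, 175 mm long, 27 mm high.
- prism_a: bystander: mortar block 40 x 65 x 40 mm.
- evap_dish: bystander: shallow white dish, 78 mm across, 30 mm high.
Not all that is in view belongs to the job. What is shaped like the padlock but green is not meant.

How it is judged:
By the outcome, as a careful person would: the job done as asked, in the order asked, and still so for the second after the job is handed in, while the arm keeps its last pose, push and grip.
It also fails if it takes over 72 s, if anything falls off the work surface, if the arm or the gripper's body presses on something with over 40 N, if the wrist force passes 120 N, or if a joint passes its speed limit or range.

### The arm

A 6-joint arm with a two-finger parallel gripper is mounted at the origin on a cart in front of the work surface, level with it; the furniture and walls round the work are solid. World frame = base frame: x ahead of the robot, y to its left, z up, the work surface at z = 0. Lengths are in m, angles in degrees, forces in N, time in s.
With the tool pointing down it reaches from about 0.375 to 0.9 m from the base axis. Payload 3.1 kg.
Tool frame: the origin (TCP) lies on the centre line of the jaws, within the pads' length; the fingertips stand 8 mm ahead of it and the grasp point (between the pads) lies 11 mm behind it; y points along the fingers, x is the direction in which the jaws open and shut, and the axes are right-handed (so a half turn about y gives the same grasp; the last joint's range is limited). The gripper opens to 87 mm and grips with 3 to 60 N. Pads are 19 mm wide; open, the fingers measure 117 mm over their backs; the gripper's body (75 mm by 190 mm) begins 51 mm behind the grasp point.
Start: joints at [64.601, 30.224, 82.088, -0, 67.689, -10.227], TCP at [0.164, 0.603, 0.231] pointing down, gripper open.
Joint ranges: [-176.69, 176.69], [-43.24, 126.21], [12.49, 139.97], [-82, 262], [0, 151.66], [-163.58, 163.58]. Speed limits (degrees/s): [159.86, 159.86, 180, 180, 180, 180].

### API

Orientations are given as a 3x3 rotation matrix whose columns are the frame's x, y, z axes.
In Python, from rig import read_state, imaging, job, spotter gives the robot as it stands.
- The arm moves only by the tool apply_moves, never from a script. Its argument "steps" is a list of rows, each an object of numbers: "x", "y", "z": the shift along the world's x, y, z in mm; "spin": the turn about the world's z in rad. In form: [{"x": .., "y": .., "z": .., "spin": ..}, ...]. A call has 1 to 12 rows; each row shifts and turns the pose as measured when the row begins; what a row does not reach is not made up. A row lasts 1/10 s, in which the tool goes at most 50 mm and 8.59 degrees, less where a joint would pass 70% of its speed; a pose out of reach is approached as far as the arm can. A call is refused whole if a number of a shift passes 50 or a number of a turn 0.15, either way. A call with a gripper value outside its range is refused whole. "grip" is the finger opening in mm, from 0 to 87, set as the call begins (left out, the last holds). The fingers move at their own pace and stop on an object; the grip force is fixed at half the most. Time passes only in rows, so rows that do not move let the fingers close. It gives the time, the measured TCP pose, the force and the opening at its end, in the units of the state.
- read_state(): the state, without advancing time (a new reading comes with each control period).
- imaging.capture(name): name is "side" or "top" or "wrist"; returns the picture (384x512x3 uint8, red, green, blue); there is no depth.
- imaging.camera_params(name): a dict with "fov_y" (degrees; the focal length in pixels is half the picture's height over the tangent of half this angle, whatever the lens; pixels are square), "cx", "cy" (the principal point, pixels), "R" (3x3) and "t" (3): a world point X has camera coordinates R X + t. Camera axes: x right, y down, z forward; pixel columns grow to the right and rows downward; lengths in m; the calibration is good to about 2 mm. A picture is of the moment at which its call begins: read the wrist's pose just before it. camera_params takes no time and is no camera call; for the wrist camera it gives the pose at the moment of the call.
- job.hand_in(): hands the job in, once; it reports no verdict.
Trained networks look in the newest picture that a camera, given by its name, has taken for a name from the list of things; names that differ only in an ending like _2 or _b are one class to them, and where a whole thing is asked for, a point or a joint stands for the part that bears it (a point fixed in the world has none). Each returns a list of dicts, best first, with "score" (0 to 1); they miss things now and then, are a little off and sometimes report something else, mostly with a low value. They report only what shows in the picture. A call takes as long as a camera call. They do not tell look-alikes from the thing itself.
- spotter.cut_out(name, camera): "mask" (384x512 bool, what is visible of it) and "rect" ([left, top, width, height] in pixels, round what is visible of it).
The state is a dict: "time_s": time; "joint_positions": joint angles; "qvel": joint speeds; "tau": joint torques, N m; "position": TCP position; "tcp_rot": TCP orientation; "force": force on the tool from outside, world axes, zero at the start; "moment": the same for the moment, N m; "opening": opening from 0.0 (shut) to 1.0 (fully open).
Only numpy, scipy, OpenCV 4.12 (cv2) and the standard library are available. Lean on these libraries where they do the work, as an engineer would, in place of code of your own. Each camera call takes 0.05 s, during which the arm holds its last target.

## Working session

There is one attempt and no reset: what is moved stays moved. The work goes in short steps, Python scripts to look and compute and a tool call to move; the robot and the scene stay as the last step left them, time stands still between calls to the robot, and variables do not carry over. Pictures are saved under pics/ and viewed, and the job is handed in when it is done.

Besides the shell and the picture viewer there is one more tool, called as name([rows], argument=value, ...), one row to a line, values as JSON. apply_moves: Moves the arm, as the interface text tells. Its arguments: {"type":"object","properties":{"steps":{"type":"array"},"grip":{"type":"number"}},"required":["steps"]}

```bash
ls; mkdir -p pics; python3 - <<'E'
from rig import read_state, imaging, job, spotter
import cv2, numpy as np
s=read_state(); print(s)
for n in ("side","top","wrist"):
    p=imaging.camera_params(n); im=imaging.capture(n)
    print(n,p)
    cv2.imwrite(f"pics/a_{n}.png",cv2.resize(im[:,:,::-1],None,fx=1.5,fy=1.5,interpolation=cv2.INTER_CUBIC))
E
```

```text
pics
{'time_s': 0.0, 'joint_positions': array([ 6.46010553e+01,  3.02790958e+01,  8.21554814e+01, -4.25103371e-04,
        6.76891096e+01, -1.02299562e+01]), 'qvel': array([ 0.0562488 , -0.05559766, -0.01468703,  0.00882631, -0.05456334,
       -0.11762765]), 'tau': array([-2.76491824e-05, -4.40038741e+01, -1.76595175e+01,  6.33200677e-02,
        5.82181779e-02, -1.58486851e-04]), 'position': array([0.16323494, 0.602574  , 0.22957525]), 'tcp_rot': array([[ 2.61663118e-01, -9.19723462e-04, -9.65158830e-01],
       [ 9.65156927e-01, -1.95302827e-03,  2.61664463e-01],
       [-2.12564142e-03, -9.99997670e-01,  3.76642005e-04]]), 'force': array([ 0.01251659,  0.58533352, -0.58581903]), 'moment': array([-0.02484288,  0.03141526,  0.02403666]), 'opening': 0.998086869530563}
side {'fov_y': 45.49455183737342, 'cx': 254.31770183989653, 'cy': 190.34408483016477, 'R': array([[ 0.92869414, -0.37054854,  0.01486492],
       [-0.16959649, -0.46001791, -0.87156214],
       [ 0.32979421,  0.80689361, -0.49005967]]), 't': array([-0.42500423,  0.30935867,  0.78304316])}
top {'fov_y': 51.73810341260058, 'cx': 259.14687365050884, 'cy': 191.1707520095164, 'R': array([[ 1.88483280e-02, -9.99820269e-01,  2.04228706e-03],
       [-9.89220959e-01, -1.89451058e-02, -1.45199787e-01],
       [ 1.45212381e-01,  7.16500046e-04, -9.89400248e-01]]), 't': array([0.2710989 , 0.58273649, 0.96947019])}
wrist {'fov_y': 60.686869162168676, 'cx': 256.90384189399856, 'cy': 191.33454804666343, 'R': array([[ 0.26160682,  0.96517226, -0.00209113],
       [ 0.92307138, -0.2495614 ,  0.29267445],
       [ 0.2819594 , -0.07849589, -0.95620986]]), 't': array([-0.62377285, -0.03562276,  0.39138391])}
```

View pics/a_top.png

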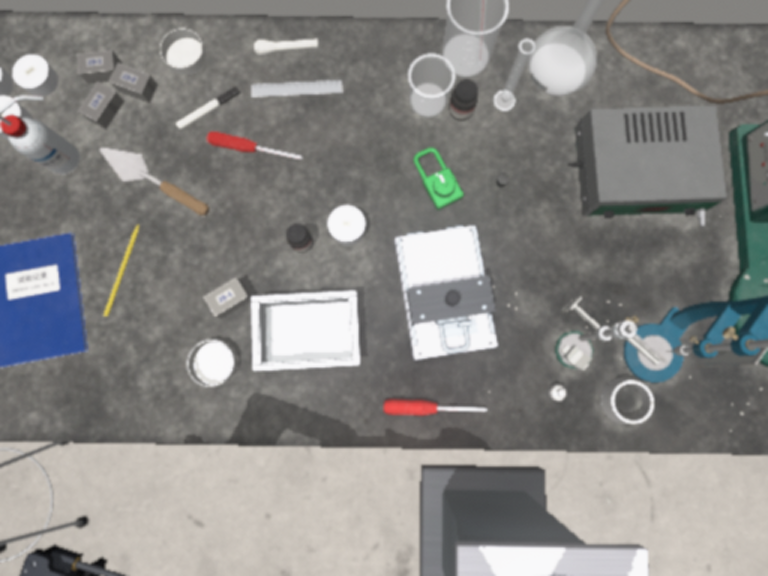

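View pics/a_side.png

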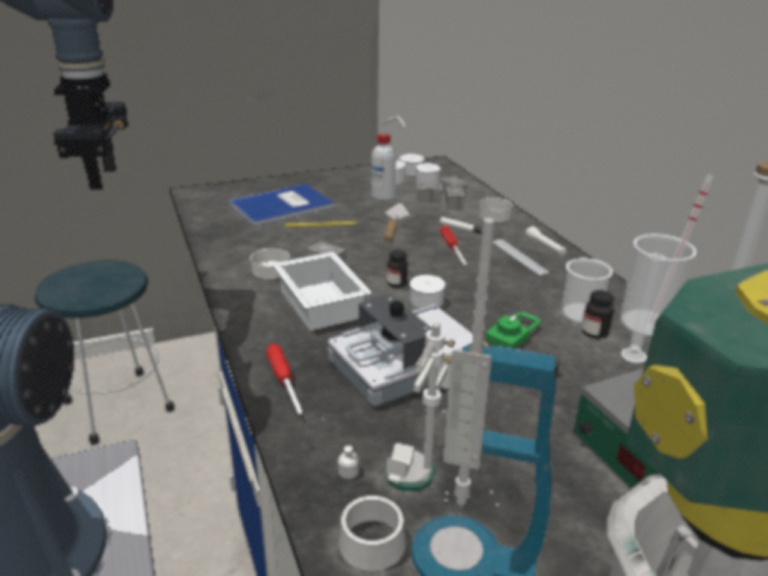

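View pics/a_wrist.png

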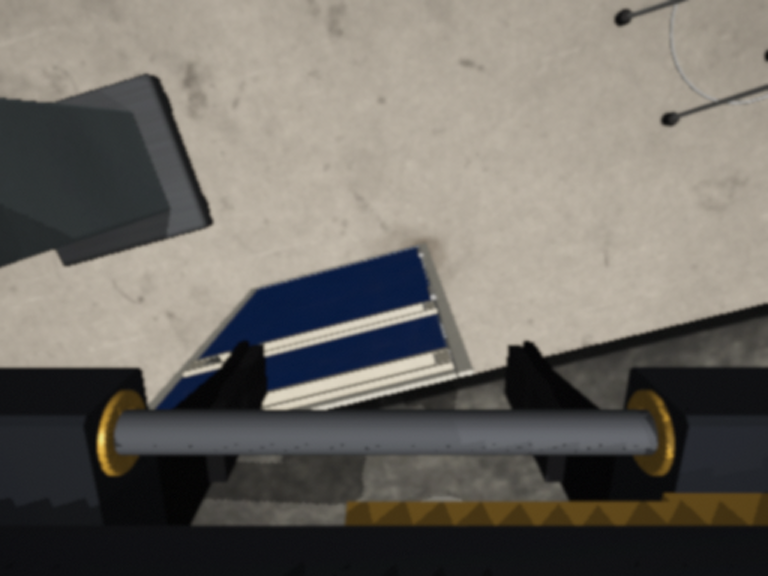

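```bash
cat > h.py <<'E'
from rig import read_state, imaging, job, spotter
import cv2, numpy as np
def K(p): 
    f=192/np.tan(np.radians(p["fov_y"])/2); return f
def proj(p,X):
    X=np.atleast_2d(X); c=X@np.array(p["R"]).T+p["t"]; f=K(p)
    return np.c_[p["cx"]+f*c[:,0]/c[:,2], p["cy"]+f*c[:,1]/c[:,2]]
def back(p,uv,z):
    f=K(p); R=np.array(p["R"]); d=R.T@np.array([(uv[0]-p["cx"])/f,(uv[1]-p["cy"])/f,1]); C=-R.T@p["t"]
    return C+d*(z-C[2])/d[2]
def crop(im,x0,y0,w,h,s,name):
    cv2.imwrite("pics/"+name+".png",cv2.resize(im[y0:y0+h,x0:x0+w,::-1],None,fx=s,fy=s,interpolation=cv2.INTER_CUBIC))
E
python3 - <<'E'
from h import *
t=imaging.capture("top"); np.save("top0.npy",t); crop(t,255,145,90,100,6,"b_top")
s=imaging.capture("side"); np.save("side0.npy",s); crop(s,210,185,120,90,6,"b_side")
p=imaging.camera_params("top")
for q in [(395,235),(475,227),(497,350),(413,358)]: print(back(p,np.array(q)/1.5,.045))
print([ -np.array(imaging.camera_params(n)["R"]).T@imaging.camera_params(n)["t"] for n in("top","side","wrist")])
E
```

```text
[0.66728564 0.27301092 0.045     ]
[0.68407755 0.13529767 0.045     ]
[0.47360995 0.09895623 0.045     ]
[0.45765849 0.23932448 0.045     ]
[array([0.43056632, 0.28139556, 1.0432536 ]), array([ 0.18892198, -0.6470067 ,  0.65968083]), array([0.08578471, 0.62403639, 0.38375747])]
```

View pics/b_top.png

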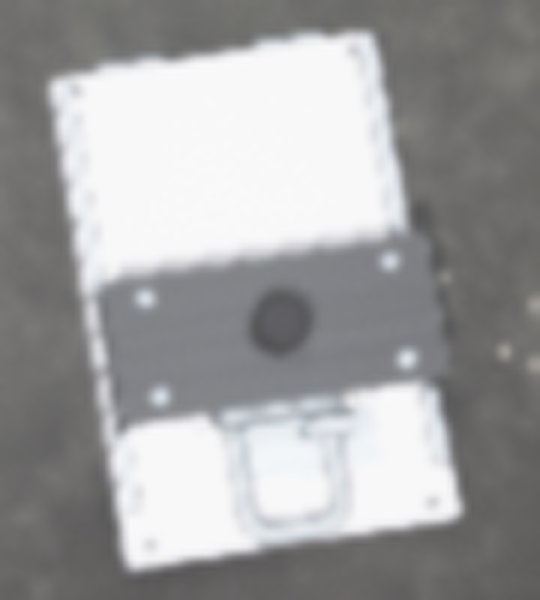

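View pics/b_side.png

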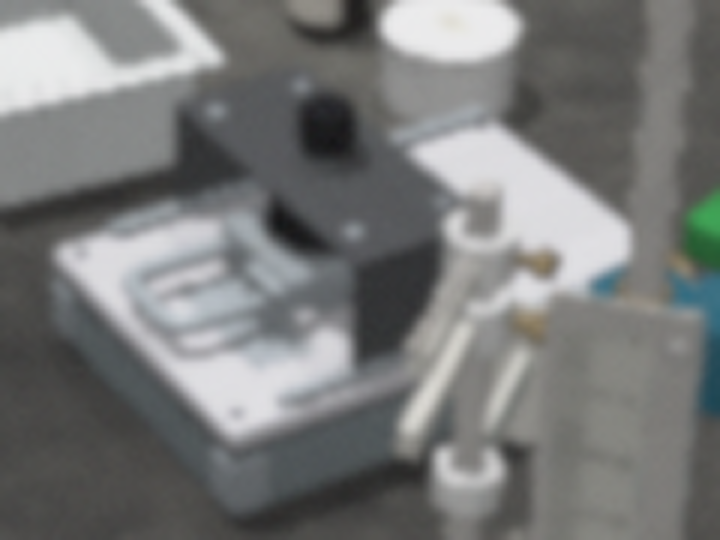

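```bash
cat > fit.py <<'E'
from h import *
from scipy.optimize import least_squares
pt=imaging.camera_params("top"); ps=imaging.camera_params("side")
cor=np.array([[.106,.071,.045],[.106,-.071,.045],[-.106,-.071,.045],[-.106,.071,.045]])
tp=np.array([(50,76),(377,31),(463,522),(127,574)])/6+[255,145]
sp={3:np.array([50,258])/6+[210,185],2:np.array([228,450])/6+[210,185]}
def W(q,X): 
    c,s=np.cos(q[2]),np.sin(q[2]); X=np.atleast_2d(X); return np.c_[q[0]+c*X[:,0]-s*X[:,1],q[1]+s*X[:,0]+c*X[:,1],X[:,2]]
def pred(q):
    return W(q,cor)
def res(q,tops=True,side=True):
    P=pred(q); r=[]
    r.append((proj(pt,P)-tp).ravel())
    if side: r+=[(proj(ps,P[i:i+1])[0]-v) for i,v in sp.items()]
    return np.concatenate(r)
if __name__=="__main__":
    for side in (0,1):
        s=least_squares(res,[.57,.187,-.16],kwargs=dict(side=side)); q=s.x
        print(q,np.degrees(q[2]),res(q).round(1))
    # knob from both
    kt=np.array([282,320])/6+[255,145]; ks=np.array([328,124])/6+[210,185]
    f=lambda X:np.concatenate([proj(pt,X)[0]-kt,proj(ps,X)[0]-ks])
    s=least_squares(f,[.55,.18,.115]); X=s.x; print("knob",X,s.fun)
    d=X[:2]-q[:2]; c,sn=np.cos(q[2]),np.sin(q[2]); print("in case",c*d[0]+sn*d[1],-sn*d[0]+c*d[1])
    # crown z=.058
    u=np.array([290,533])/6+[255,145]; print("crown",back(pt,u,.058))
    crown=W(q,[[-.025-.030-.046,0,.058]]); print("pred crown",crown,(proj(pt,crown)-[255,145])*6)
E
python3 fit.py
```

```text
[0.57033326 0.18480349 0.16670925] 9.551736592424984 [ 0.2  0.6 -0.   0.2 -0.1 -0.2 -0.  -0.5 -1.7 -2.8 -1.4 -3.3]
[0.57073128 0.18264217 0.1773065 ] 10.158914277694514 [ 0.7  0.8  0.3 -0.1  1.1 -0.8  1.3 -0.4 -1.3 -2.  -0.3 -2.6]
knob [0.55267213 0.17991383 0.11180611] [ 0.08914161 -0.25771448 -0.26189321  0.04069479]
in case -0.01825723790488368 0.0004996943026387706
crown [0.47050378 0.17069364 0.058     ]
pred crown [[0.47131472 0.16482789 0.058     ]] [[304.21417693 531.29616191]]
```

apply_moves([
  {"x": 32,"y": -35,"spin": 0.036},
  {"x": 32,"y": -35,"spin": 0.036},
  {"x": 32,"y": -35,"spin": 0.036},
  {"x": 32,"y": -35,"spin": 0.036},
  {"x": 32,"y": -35,"spin": 0.036},
  {"x": 32,"y": -35,"spin": 0.036},
  {"x": 32,"y": -35,"spin": 0.036},
  {"x": 32,"y": -35,"spin": 0.036},
  {"x": 32,"y": -35,"spin": 0.036},
  {"x": 32,"y": -35,"spin": 0.036},
  {"x": 32,"y": -35,"spin": 0.036},
  {"x": 32,"y": -35,"spin": 0.036},
])

```text
invalid input at $.steps[0]: expected keys x, y, z, spin
```

apply_moves([
  {"x": 32,"y": -35,"z": 0,"spin": 0.036},
  {"x": 32,"y": -35,"z": 0,"spin": 0.036},
  {"x": 32,"y": -35,"z": 0,"spin": 0.036},
  {"x": 32,"y": -35,"z": 0,"spin": 0.036},
  {"x": 32,"y": -35,"z": 0,"spin": 0.036},
  {"x": 32,"y": -35,"z": 0,"spin": 0.036},
  {"x": 32,"y": -35,"z": 0,"spin": 0.036},
  {"x": 32,"y": -35,"z": 0,"spin": 0.036},
  {"x": 32,"y": -35,"z": 0,"spin": 0.036},
  {"x": 32,"y": -35,"z": 0,"spin": 0.036},
  {"x": 32,"y": -35,"z": 0,"spin": 0.036},
  {"x": 32,"y": -35,"z": 0,"spin": 0.036},
])

```text
time_s: 1.45
position: [0.5546, 0.1709, 0.2303]
tcp_rot: [[-0.196, 0.0, -0.981], [0.981, 0.005, -0.196], [0.005, -1.0, -0.001]]
force: [1.3, 0.4, -0.2]
opening: 0.999
```

```bash
python3 - <<'E'
from h import *
s=read_state(); p=imaging.camera_params("wrist"); im=imaging.capture("wrist"); print(s["position"],s["tcp_rot"][:2,0])
cv2.imwrite("pics/c.png",cv2.resize(im[:,:,::-1],None,fx=1.5,fy=1.5)); np.save("w1.npy",im)
print(p)
q=[.5703,.1848,.1667]
from fit import W
for n,X in dict(knob=[-.025,0,.115],crown=[-.101,0,.058],cFL=[-.106,.071,.045],cFR=[-.106,-.071,.045]).items(): print(n,W(q,[X]),proj(p,W(q,[X]))*1.5)
E
```

```text
[0.55461939 0.17089538 0.23027348] [-0.19641158  0.9805095 ]
{'fov_y': 60.686869162168676, 'cx': 256.90384189399856, 'cy': 191.33454804666343, 'R': array([[-0.1965171 ,  0.98048984,  0.00454984],
       [ 0.93732058,  0.18649885,  0.29436086],
       [ 0.2877693 ,  0.0621116 , -0.95568352]]), 't': array([-0.05941392, -0.58756321,  0.22037578])}
knob [[0.54564656 0.18065177 0.115     ]] [[404.78696955 271.86554521]]
crown [[0.47070009 0.16804117 0.058     ]] [[406.10964817 131.9589958 ]]
cFL [[0.45398844 0.2372273  0.045     ]] [[513.66913958 127.63903503]]
cFR [[0.47755036 0.09719575 0.045     ]] [[296.785836   120.50570966]]
```

View pics/c.png

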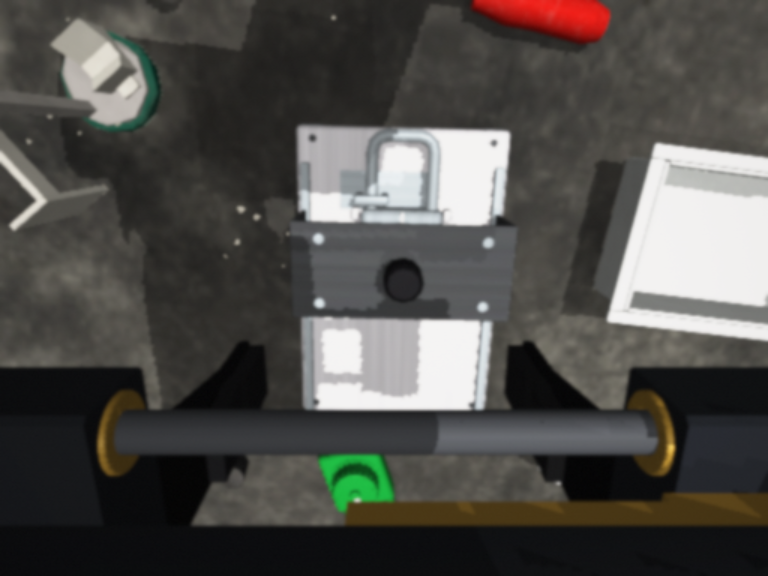

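```bash
python3 - <<'E'
from h import *
p=imaging.camera_params("wrist")
for n,u,z in [("FL",(510,131),.045),("FR",(299,126),.045),("knobtop",(403,278),.120),("knob",(403,281),.115),("crown",(403,136),.060),("hoodFL",(516,226),.099),("hoodFR",(292,222),.099),("hoodBL",(513,319),.099),("hoodBR",(296,317),.099)]:
    print(n,back(p,np.array(u)/1.5,z).round(4))
print(proj(p,[read_state()["position"]])*1.5)
E
```

```text
FL [0.4654 0.2285 0.045 ]
FR [0.4891 0.0922 0.045 ]
knobtop [0.5562 0.1733 0.12  ]
knob [0.5593 0.1741 0.115 ]
crown [0.482  0.1598 0.06  ]
hoodFL [0.5183 0.2334 0.099 ]
hoodFR [0.5414 0.1048 0.099 ]
hoodBL [0.5748 0.2474 0.099 ]
hoodBR [0.5996 0.1154 0.099 ]
[[385.88053452 379.31980348]]
```

```bash
cat >> h.py <<'E'
def wshot(name):
    s=read_state(); p=imaging.camera_params("wrist"); im=imaging.capture("wrist")
    cv2.imwrite("pics/"+name+".png",cv2.resize(im[:,:,::-1],None,fx=1.5,fy=1.5,interpolation=cv2.INTER_CUBIC)); np.savez("last.npz",im=im,**{k:np.array(v) for k,v in p.items()})
    print("pos",s["position"].round(4),"ang",np.degrees(np.arctan2(s["tcp_rot"][1,0],s["tcp_rot"][0,0])).round(2),"F",s["force"].round(1),"t",s["time_s"],"open",round(s["opening"],3))
    return im,p,s
def last():
    d=np.load("last.npz"); return {k:(d[k] if d[k].ndim else float(d[k])) for k in ("fov_y","cx","cy","R","t")}
E
python3 - <<'E'
from h import *
wshot("c2")
E
```

```text
pos [0.5618 0.1647 0.2307] ang 101.15 F [ 4.6 -2.7 -0.1] t 1.5 open 0.997
```

View pics/c2.png

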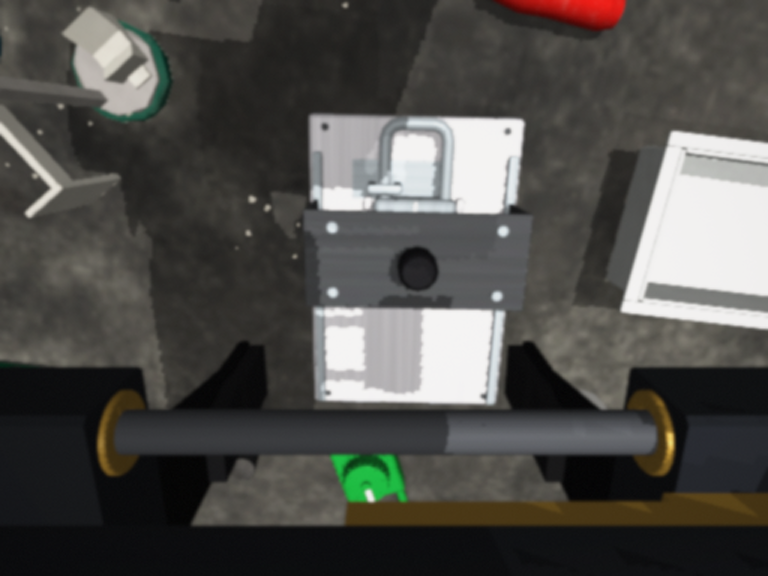

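```bash
python3 - <<'E'
from h import *
p=last()
for n,u,z in [("FL",(524,119),.045),("FR",(309,113),.045),("BL",(497,404),.045),("BR",(316,402),.045),("knobtop",(418,267),.123),("knob",(418,270),.115),("crown",(417,124),.060),("hoodFL",(531,212),.099),("hoodFR",(306,210),.099),("hoodBL",(527,308),.099),("hoodBR",(308,306),.099)]:
    print(n,back(p,np.array(u)/1.5,z).round(4))
print(proj(p,[read_state()["position"]])*1.5, read_state()["position"])
E
```

```text
FL [0.4565 0.2354 0.045 ]
FR [0.4799 0.0975 0.045 ]
BL [0.6635 0.273  0.045 ]
BR [0.6893 0.1342 0.045 ]
knobtop [0.5475 0.1798 0.123 ]
knob [0.5513 0.1811 0.115 ]
crown [0.4733 0.1669 0.06  ]
hoodFL [0.5088 0.2397 0.099 ]
hoodFR [0.5329 0.1118 0.099 ]
hoodBL [0.5661 0.2539 0.099 ]
hoodBR [0.591  0.1216 0.099 ]
[[396.0876612  373.07716604]] [0.55882229 0.16772521 0.23045153]
```

apply_moves([
  {"x": -5,"y": 7,"z": -25,"spin": -0.01},
  {"x": -5,"y": 6,"z": -25,"spin": -0.01},
  {"x": 0,"y": 0,"z": -20,"spin": 0},
  {"x": 0,"y": 0,"z": 0,"spin": 0},
  {"x": 0,"y": 0,"z": 0,"spin": 0},
], grip=50)

```text
time_s: 2.05
position: [0.5494, 0.1802, 0.1593]
tcp_rot: [[-0.163, 0.007, -0.987], [0.987, 0.004, -0.163], [0.003, -1.0, -0.008]]
force: [0.4, 0.6, -0.2]
opening: 0.639
```

apply_moves([
  {"x": -1,"y": 0,"z": -20,"spin": 0.008},
  {"x": 0,"y": 0,"z": -17,"spin": 0},
  {"x": 0,"y": 0,"z": -9,"spin": 0},
  {"x": 0,"y": 0,"z": 0,"spin": 0},
  {"x": 0,"y": 0,"z": 0,"spin": 0},
])

```text
time_s: 2.55
position: [0.5519, 0.1821, 0.118]
tcp_rot: [[-0.172, 0.018, -0.985], [0.985, 0.006, -0.172], [0.003, -1.0, -0.019]]
force: [-0.4, 0.7, 0.2]
opening: 0.576
```

```bash
python3 - <<'E'
from h import *
wshot("d1")
s=imaging.capture("side"); crop(s,200,130,130,140,5,"d1s")
E
```

```text
pos [0.5519 0.1821 0.118 ] ang 99.93 F [-0.4  0.7  0.2] t 2.55 open 0.576
```

View pics/d1s.png

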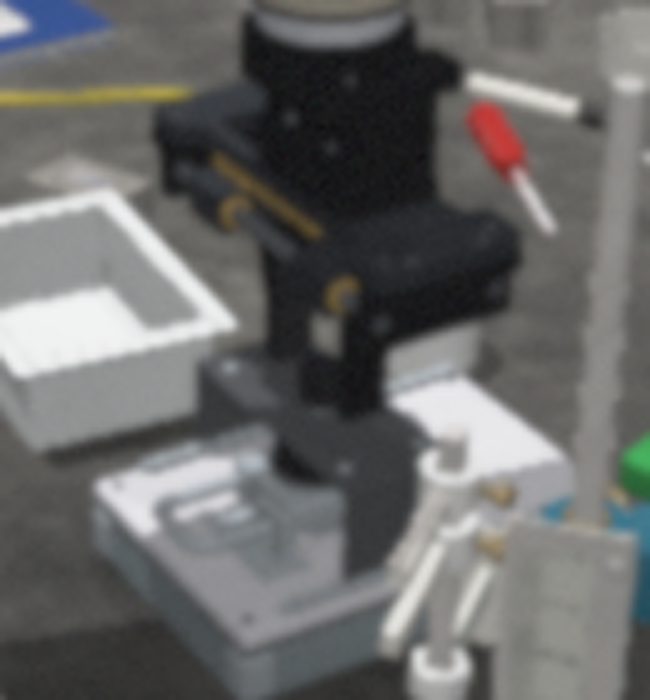

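View pics/d1.png

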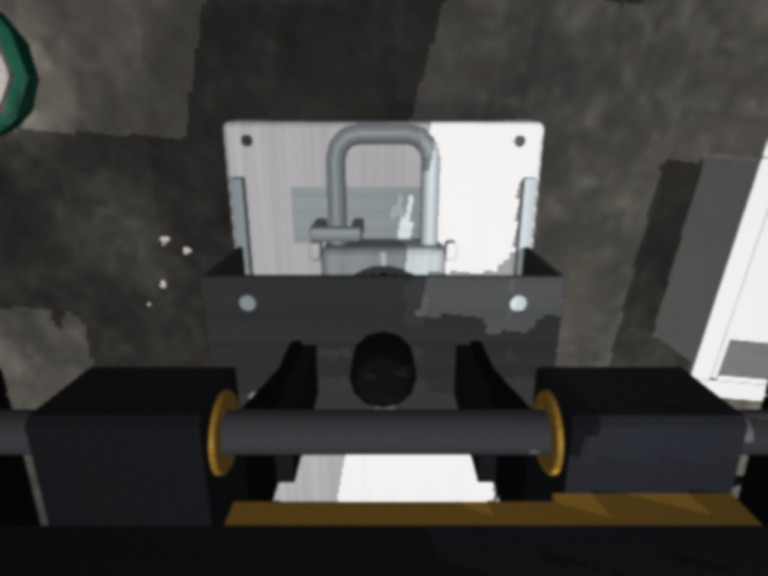

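```bash
python3 - <<'E'
from h import *
p=last()
print(back(p,np.array((384,362))/1.5,.123),back(p,np.array((384,368))/1.5,.117),proj(p,[read_state()["position"]])*1.5)
for n,u,z in [("FL",(544,124),.045),("FR",(225,123),.045),("crownmid",(384,133),.060)]: print(n,back(p,np.array(u)/1.5,z).round(4))
E
```

```text
[0.54308527 0.17982922 0.123     ] [0.5483356  0.18074181 0.117     ] [[385.72819019 379.6385846 ]]
FL [0.4571 0.2354 0.045 ]
FR [0.4806 0.0989 0.045 ]
crownmid [0.4726 0.1675 0.06  ]
```

apply_moves([
  {"x": -5,"y": -1,"z": -6,"spin": 0},
  {"x": 0,"y": 0,"z": 0,"spin": 0},
])

```text
time_s: 2.85
position: [0.5473, 0.181, 0.1131]
tcp_rot: [[-0.172, 0.021, -0.985], [0.985, 0.006, -0.172], [0.002, -1.0, -0.022]]
force: [-0.1, -0.3, -0.5]
opening: 0.578
```

apply_moves([
  {"x": 0,"y": 0,"z": 0,"spin": 0},
  {"x": 0,"y": 0,"z": 0,"spin": 0},
  {"x": 0,"y": 0,"z": 0,"spin": 0},
  {"x": 0,"y": 0,"z": 0,"spin": 0},
  {"x": 0,"y": 0,"z": 0,"spin": 0},
], grip=10)

```text
time_s: 3.35
position: [0.5477, 0.1803, 0.1135]
tcp_rot: [[-0.173, 0.022, -0.985], [0.985, 0.005, -0.173], [0.001, -1.0, -0.022]]
force: [0.4, -3.2, -0.4]
opening: 0.245
```

apply_moves([
  {"x": 8,"y": 1.4,"z": 0,"spin": 0},
  {"x": 8,"y": 1.4,"z": 0,"spin": 0},
  {"x": 8,"y": 1.4,"z": 0,"spin": 0},
  {"x": 8,"y": 1.4,"z": 0,"spin": 0},
  {"x": 8,"y": 1.4,"z": 0,"spin": 0},
  {"x": 8,"y": 1.4,"z": 0,"spin": 0},
])

```text
time_s: 3.95
position: [0.5964, 0.1887, 0.1136]
tcp_rot: [[-0.173, 0.015, -0.985], [0.985, 0.004, -0.173], [0.001, -1.0, -0.015]]
force: [-2.1, -2.6, 2.6]
opening: 0.251
```

apply_moves([
  {"x": 8,"y": 1.4,"z": 0,"spin": 0},
  {"x": 8,"y": 1.4,"z": 0,"spin": 0},
  {"x": 6,"y": 1,"z": 0,"spin": 0},
  {"x": 3,"y": 0.5,"z": 0,"spin": 0},
])

```text
time_s: 4.35
position: [0.6236, 0.1934, 0.1135]
tcp_rot: [[-0.173, 0.012, -0.985], [0.985, 0.003, -0.173], [0.001, -1.0, -0.013]]
force: [-9.8, -2.6, 8.7]
opening: 0.249
```

apply_moves([
  {"x": 4,"y": 0.7,"z": 0,"spin": 0},
  {"x": 4,"y": 0.7,"z": 0,"spin": 0},
  {"x": 4,"y": 0.7,"z": 0,"spin": 0},
])

```text
time_s: 4.65
position: [0.6236, 0.1934, 0.1136]
tcp_rot: [[-0.174, -0.018, -0.985], [0.985, -0.003, -0.174], [0.0, -1.0, 0.018]]
force: [-9.1, -2.7, 8.6]
opening: 0.252
```

apply_moves([
  {"x": 0,"y": 0,"z": 0,"spin": 0},
  {"x": 0,"y": 0,"z": 0,"spin": 0},
  {"x": 0,"y": 0,"z": 0,"spin": 0},
  {"x": 0,"y": 0,"z": 20,"spin": 0},
  {"x": -10,"y": 0,"z": 40,"spin": 0},
  {"x": -40,"y": -5,"z": 40,"spin": 0},
  {"x": -40,"y": -10,"z": 30,"spin": 0},
  {"x": 0,"y": 0,"z": 0,"spin": 0},
  {"x": 0,"y": 0,"z": 0,"spin": 0},
], grip=55)

```text
time_s: 5.55
position: [0.5406, 0.1811, 0.2419]
tcp_rot: [[-0.174, -0.006, -0.985], [0.985, 0.002, -0.174], [0.003, -1.0, 0.005]]
force: [-0.1, -0.6, 0.0]
opening: 0.629
```

```bash
python3 - <<'E'
from h import *
im,p,s=wshot("e1")
t=imaging.capture("top"); crop(t,255,145,90,100,6,"e1t")
E
```

```text
pos [0.5406 0.1811 0.2419] ang 99.99 F [-0.1 -0.6  0. ] t 5.55 open 0.629
```

View pics/e1.png

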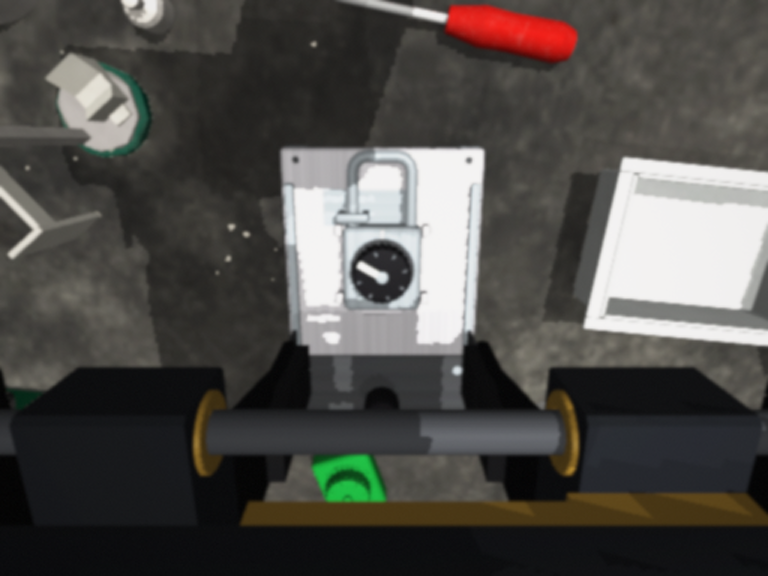

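```bash
python3 - <<'E'
from h import *
im=np.load("last.npz")["im"]; crop(im,215,135,80,75,9,"e1c")
E
```

```text
(no output)
```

View pics/e1c.png

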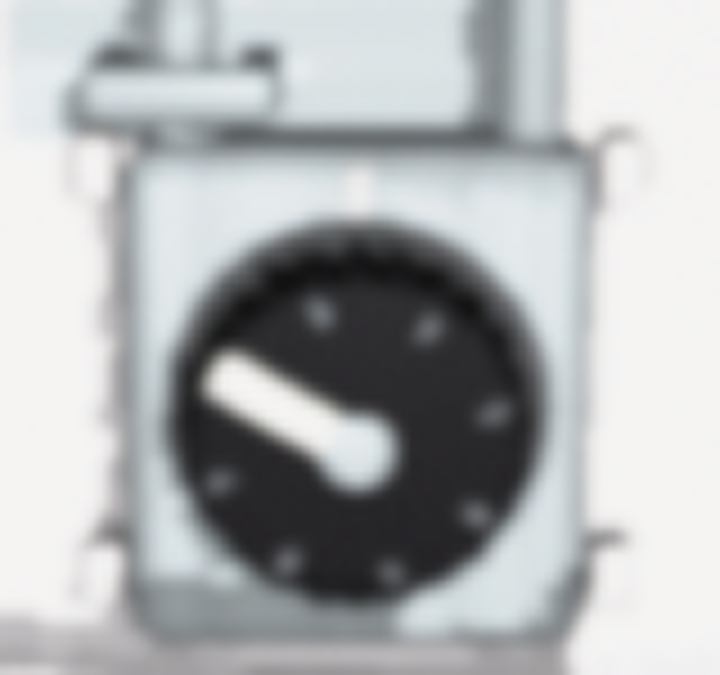

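View pics/e1t.png

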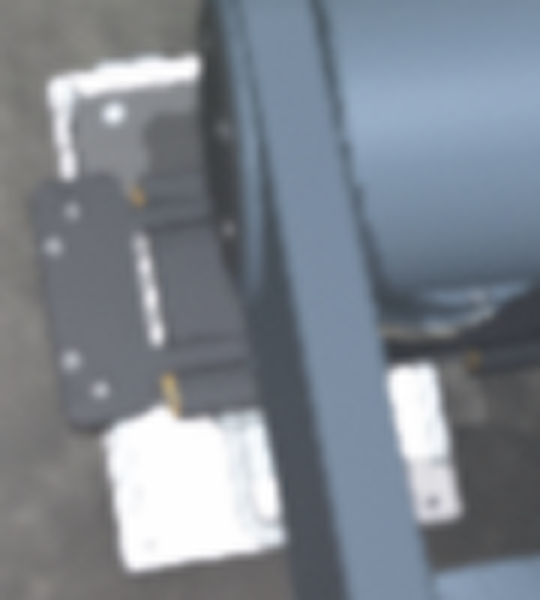

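```bash
python3 - <<'E'
from h import *
p=last()
u=lambda a:np.array(a)/9+[215,135]-0.44
a=back(p,u((358,452)),.0865); b=back(p,u((212,374)),.0865); m=back(p,u((360,190)),.068)
print(a,b,m, np.linalg.norm(b-a))
ang=lambda d:np.degrees(np.arctan2(d[1],d[0]))
print(ang(b-a), ang(b-a)-(10-180))
# dial rim ticks
for t in [(432,328),(492,412),(475,515),(392,572),(288,560),(220,482),(318,313)]:
    d=back(p,u(t),.0845)-back(p,u((358,452)),.0845); print(ang(d)-(10-180), np.linalg.norm(d))
# body corners
for t in [(130,155),(590,155),(125,635),(590,635)]: print(back(p,u(t),.068).round(4))
E
```

```text
[0.54756924 0.18007268 0.0865    ] [0.54168113 0.16305011 0.0865    ] [0.52252894 0.17586152 0.068     ] 0.01801214910790935
-109.08053957911129 60.91946042088871
329.9947613239892 0.01607100990057697
287.15868600852536 0.01531137876300388
240.72786805368747 0.014768068356753369
195.1424555139953 0.014311797624480873
147.91161855877937 0.014644049113532571
102.66198071930566 0.015544387790885452
15.370265786873091 0.016165310338116697
[0.5231 0.1498 0.068 ]
[0.5142 0.2006 0.068 ]
[0.5794 0.1577 0.068 ]
[0.57   0.2116 0.068 ]
```

apply_moves([
  {"x": 3,"y": 0,"z": -30,"spin": 0.13},
  {"x": 3,"y": 0,"z": -30,"spin": 0.13},
  {"x": 0,"y": 0,"z": -30,"spin": 0.13},
  {"x": 0,"y": 0,"z": -10,"spin": 0.13},
  {"x": 0,"y": 0,"z": 0,"spin": 0},
  {"x": 0,"y": 0,"z": 0,"spin": 0},
  {"x": 0,"y": 0,"z": 0,"spin": 0},
], grip=62)

```text
time_s: 6.35
position: [0.5532, 0.1819, 0.1297]
tcp_rot: [[-0.65, -0.011, -0.759], [0.759, 0.002, -0.651], [0.009, -1.0, 0.007]]
force: [-0.6, -0.0, -0.4]
opening: 0.712
```

```bash
python3 - <<'E'
from h import *
im,p,s=wshot("f1")
print(proj(p,[[.547,.1803,.0845],s["position"]])*1.5)
E
```

```text
pos [0.5532 0.1819 0.1297] ang 130.58 F [-0.6 -0.  -0.4] t 6.35 open 0.712
[[391.66031223 318.65679597]
 [386.04054815 379.60602902]]
```

View pics/f1.png

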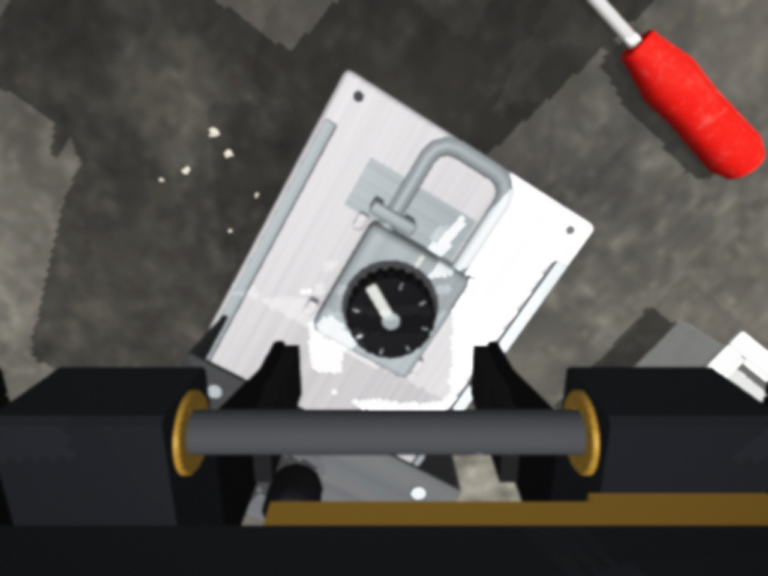

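apply_moves([
  {"x": -3,"y": -1,"z": -20,"spin": 0},
  {"x": -3,"y": -1,"z": -15,"spin": 0},
  {"x": 0,"y": 0,"z": -7,"spin": 0},
  {"x": 0,"y": 0,"z": 0,"spin": 0},
  {"x": 0,"y": 0,"z": 0,"spin": 0},
])

```text
time_s: 6.9
position: [0.552, 0.1806, 0.0916]
tcp_rot: [[-0.647, 0.002, -0.762], [0.762, 0.004, -0.647], [0.002, -1.0, -0.004]]
force: [0.6, 0.5, 0.7]
opening: 0.715
```

apply_moves([
  {"x": -4,"y": -1,"z": -6,"spin": 0},
  {"x": -1,"y": 0,"z": -3,"spin": 0},
  {"x": 0,"y": 0,"z": 0,"spin": 0},
])

```text
time_s: 7.2
position: [0.5481, 0.1798, 0.084]
tcp_rot: [[-0.647, 0.006, -0.762], [0.762, 0.005, -0.647], [-0.0, -1.0, -0.007]]
force: [0.1, 1.5, -0.0]
opening: 0.713
```

apply_moves([
  {"x": -1,"y": 0,"z": -4,"spin": 0},
  {"x": 0,"y": 0,"z": 0,"spin": 0},
])

```text
time_s: 7.4
position: [0.5471, 0.1799, 0.0799]
tcp_rot: [[-0.647, 0.006, -0.762], [0.762, 0.005, -0.647], [-0.0, -1.0, -0.008]]
force: [0.1, -0.8, 1.4]
opening: 0.71
```

apply_moves([
  {"x": 0,"y": 0,"z": 0,"spin": 0},
  {"x": 0,"y": 0,"z": 0,"spin": 0},
  {"x": 0,"y": 0,"z": 0,"spin": 0},
  {"x": 0,"y": 0,"z": 0,"spin": 0},
  {"x": 0,"y": 0,"z": 0,"spin": 0},
], grip=25)

```text
time_s: 7.9
position: [0.5474, 0.18, 0.08]
tcp_rot: [[-0.647, 0.006, -0.762], [0.763, 0.005, -0.647], [-0.0, -1.0, -0.008]]
force: [-0.1, 0.9, 0.2]
opening: 0.429
```

apply_moves([
  {"x": 0,"y": 0,"z": 0,"spin": -0.1},
  {"x": 0,"y": 0,"z": 0,"spin": -0.1},
  {"x": 0,"y": 0,"z": 0,"spin": -0.1},
  {"x": 0,"y": 0,"z": 0,"spin": -0.1},
  {"x": 0,"y": 0,"z": 0,"spin": -0.1},
  {"x": 0,"y": 0,"z": 0,"spin": -0.1},
])

```text
time_s: 8.5
position: [0.5473, 0.1803, 0.0799]
tcp_rot: [[-0.082, 0.008, -0.997], [0.997, 0.0, -0.082], [-0.001, -1.0, -0.008]]
force: [-0.6, 0.4, 0.3]
opening: 0.427
```

```bash
python3 - <<'E'
from h import *
im,p,s=wshot("g1"); print(s["moment"])
crop(im,200,90,112,128,5,"g1c")
E
```

```text
pos [0.5473 0.1803 0.0799] ang 94.7 F [-0.6  0.4  0.3] t 8.5 open 0.427
[0.10594326 0.0381016  0.00491924]
```

View pics/g1.png

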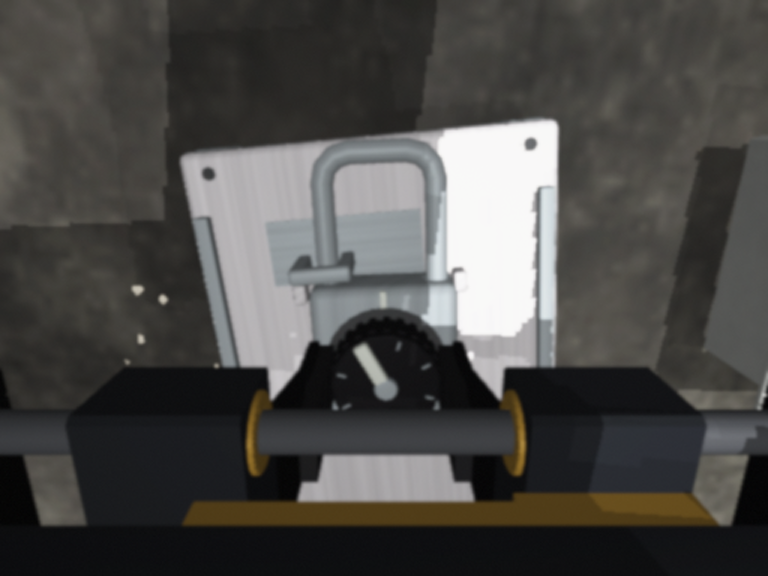

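apply_moves([
  {"x": 0,"y": 0,"z": 0,"spin": -0.1},
  {"x": 0,"y": 0,"z": 0,"spin": -0.1},
  {"x": 0,"y": 0,"z": 0,"spin": -0.1},
  {"x": 0,"y": 0,"z": 0,"spin": -0.08},
  {"x": 0,"y": 0,"z": 0,"spin": 0},
  {"x": 0,"y": 0,"z": 0,"spin": 0},
])

```text
time_s: 9.15
position: [0.5472, 0.1804, 0.08]
tcp_rot: [[0.3, 0.007, -0.954], [0.954, -0.003, 0.3], [-0.001, -1.0, -0.008]]
force: [0.1, -0.3, 0.1]
opening: 0.429
```

```bash
python3 - <<'E'
from h import *
im,p,s=wshot("g2"); print(s["moment"])
E
```

```text
pos [0.5472 0.1804 0.08  ] ang 72.57 F [ 0.1 -0.3  0.1] t 9.15 open 0.429
[ 0.00762984  0.05838621 -0.03480055]
```

View pics/g2.png

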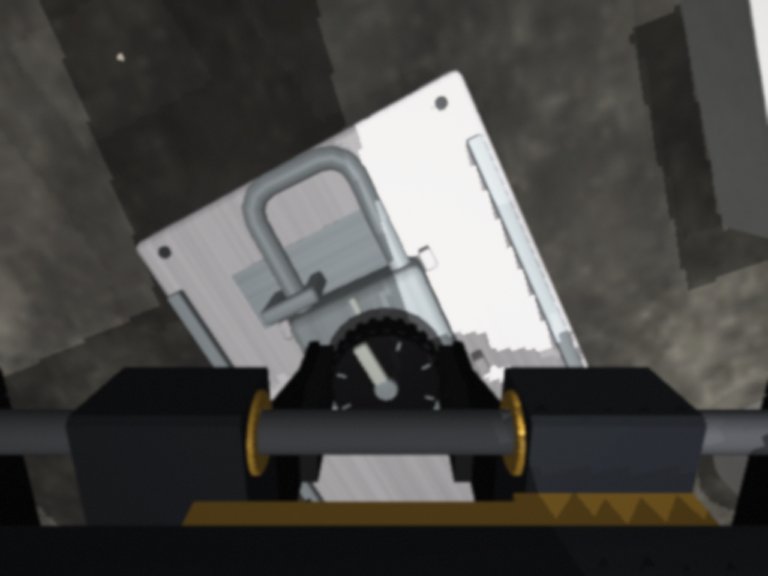

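apply_moves([
  {"x": 0,"y": 0,"z": 0,"spin": -0.05},
  {"x": 0,"y": 0,"z": 0,"spin": 0},
  {"x": 0,"y": 0,"z": 0,"spin": 0},
])

```text
time_s: 9.5
position: [0.5472, 0.1804, 0.08]
tcp_rot: [[0.344, 0.007, -0.939], [0.939, -0.003, 0.344], [-0.0, -1.0, -0.008]]
force: [0.7, 0.1, -0.9]
opening: 0.424
```

apply_moves([
  {"x": 0,"y": 0,"z": 0,"spin": 0},
  {"x": 0,"y": 0,"z": 0,"spin": 0},
  {"x": 0,"y": 0,"z": 0,"spin": 0},
  {"x": 0,"y": 0,"z": 0,"spin": 0},
  {"x": 0,"y": 0,"z": 25,"spin": 0},
  {"x": 0,"y": 0,"z": 40,"spin": 0},
  {"x": 0,"y": 0,"z": 40,"spin": 0},
  {"x": 0,"y": 0,"z": 0,"spin": 0},
  {"x": 0,"y": 0,"z": 0,"spin": 0},
], grip=55)

```text
time_s: 10.4
position: [0.546, 0.1799, 0.1874]
tcp_rot: [[0.34, 0.005, -0.941], [0.941, -0.004, 0.34], [-0.002, -1.0, -0.006]]
force: [-0.2, 0.1, -0.9]
opening: 0.635
```

```bash
python3 - <<'E'
from h import *
im,p,s=wshot("g3"); crop(im,200,90,140,120,5,"g3c")
E
```

```text
pos [0.546  0.1799 0.1874] ang 70.14 F [-0.2  0.1 -0.9] t 10.4 open 0.635
```

View pics/g3c.png

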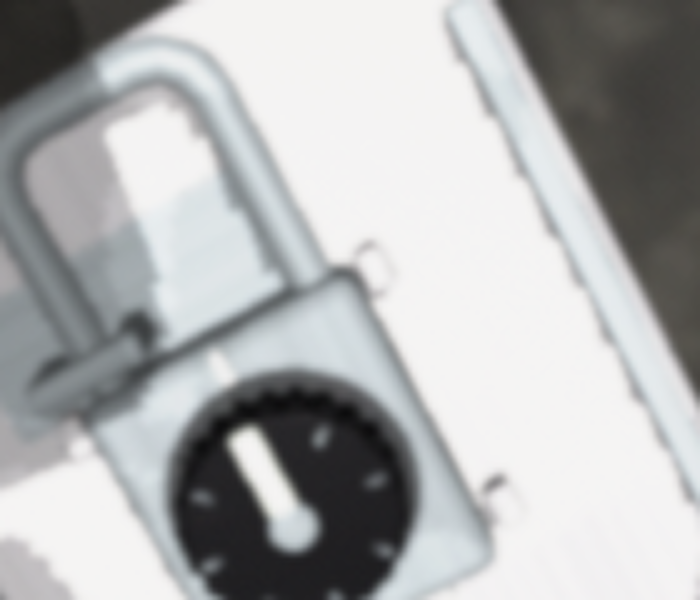

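apply_moves([
  {"x": -10,"y": -2,"z": 0,"spin": -0.13},
  {"x": -10,"y": -2,"z": 0,"spin": -0.13},
  {"x": -10,"y": -2,"z": 0,"spin": -0.13},
  {"x": -10,"y": -2,"z": 0,"spin": -0.13},
  {"x": -10,"y": -2,"z": -15,"spin": -0.13},
  {"x": -10,"y": -1,"z": -20,"spin": -0.13},
  {"x": -10,"y": -1,"z": -20,"spin": -0.13},
  {"x": -3,"y": 0,"z": -10,"spin": -0.07},
  {"x": 0,"y": 0,"z": 0,"spin": 0},
  {"x": 0,"y": 0,"z": 0,"spin": 0},
], grip=30)

```text
time_s: 11.45
position: [0.4632, 0.1662, 0.109]
tcp_rot: [[0.979, -0.022, -0.204], [0.204, -0.006, 0.979], [-0.023, -1.0, -0.001]]
force: [0.4, 0.3, 0.3]
opening: 0.344
```

```bash
python3 - <<'E'
from h import *
im,p,s=wshot("i1"); print(proj(p,[[.472,.1675,.058],s["position"]])*1.5)
print(proj(p,[s["position"]-[0,0,.06]])*1.5)
E
```

```text
pos [0.4632 0.1662 0.109 ] ang 11.78 F [0.4 0.3 0.3] t 11.45 open 0.344
[[407.54773713 326.35465354]
 [384.91211515 379.15071523]]
[[387.92595746 317.84583756]]
```

View pics/i1.png

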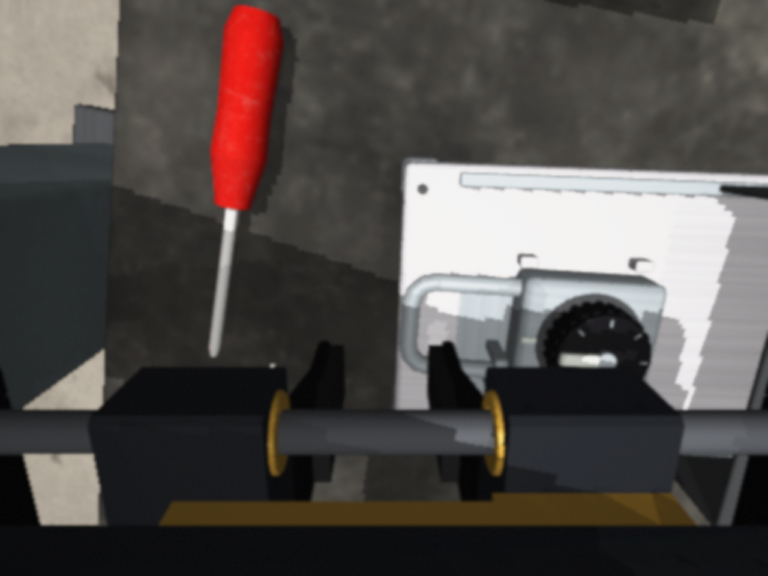

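apply_moves([
  {"x": 9,"y": 2,"z": -10,"spin": -0.03},
  {"x": 0,"y": 0,"z": -14,"spin": 0},
  {"x": 0,"y": 0,"z": 0,"spin": 0},
  {"x": 0,"y": 0,"z": 0,"spin": 0},
])

```text
time_s: 11.9
position: [0.4777, 0.1689, 0.085]
tcp_rot: [[0.985, -0.014, -0.172], [0.172, -0.004, 0.985], [-0.015, -1.0, -0.002]]
force: [-0.1, 0.0, -0.3]
opening: 0.341
```

```bash
python3 - <<'E'
from h import *
im,p,s=wshot("i2"); print(proj(p,[[.4732,.168,.058],[.4732,.168,.062],s["position"]])*1.5)
crop(imaging.capture("side"),200,150,130,110,6,"i2s")
E
```

```text
pos [0.4777 0.1689 0.085 ] ang 9.91 F [-0.1  0.  -0.3] t 11.9 open 0.341
[[374.5121078  347.37096127]
 [374.14833067 351.5787519 ]
 [384.92586907 379.11800656]]
```

View pics/i2.png

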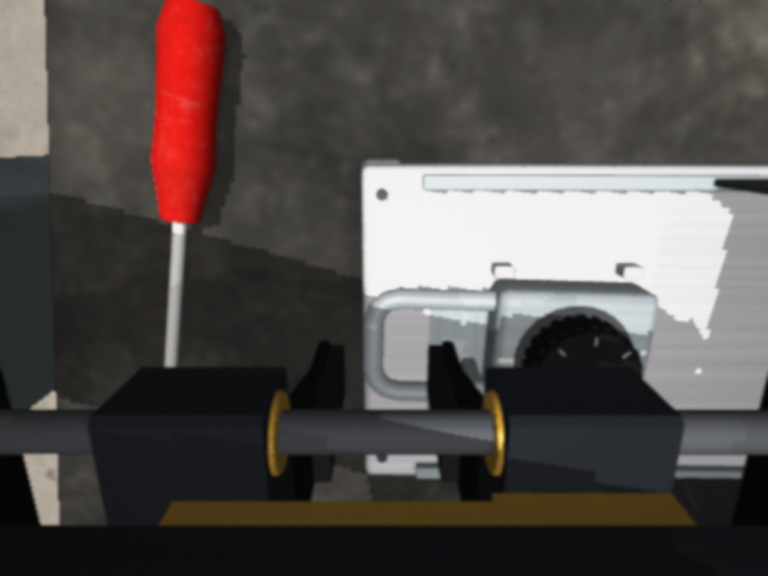

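View pics/i2s.png

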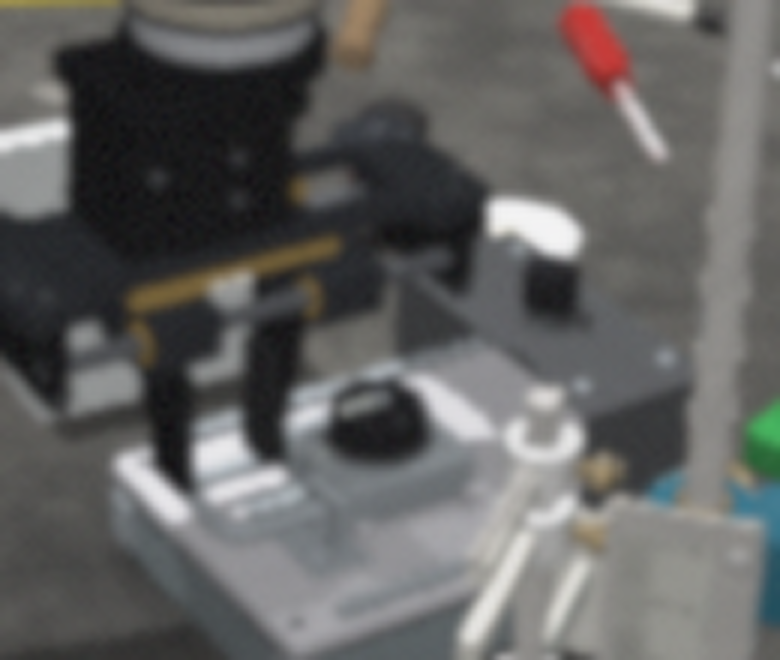

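apply_moves([
  {"x": -5,"y": -1,"z": -10,"spin": 0},
  {"x": -1,"y": 0,"z": -8,"spin": 0},
  {"x": 0,"y": 0,"z": 0,"spin": 0},
])

```text
time_s: 12.3
position: [0.4728, 0.1681, 0.0683]
tcp_rot: [[0.985, -0.01, -0.172], [0.172, -0.004, 0.985], [-0.011, -1.0, -0.002]]
force: [-0.3, 0.3, 0.8]
opening: 0.346
```

apply_moves([
  {"x": 0,"y": 0,"z": -6,"spin": 0},
  {"x": 0,"y": 0,"z": -4,"spin": 0},
  {"x": 0,"y": 0,"z": 0,"spin": 0},
])

```text
time_s: 12.6
position: [0.4738, 0.1683, 0.0582]
tcp_rot: [[0.985, -0.008, -0.172], [0.172, -0.003, 0.985], [-0.009, -1.0, -0.002]]
force: [-0.3, -0.1, 0.4]
opening: 0.347
```

```bash
python3 - <<'E'
from h import *
im,p,s=wshot("i3")
crop(imaging.capture("side"),200,150,130,110,6,"i3s")
E
```

```text
pos [0.4738 0.1683 0.0582] ang 9.91 F [-0.3 -0.1  0.4] t 12.6 open 0.347
```

View pics/i3s.png

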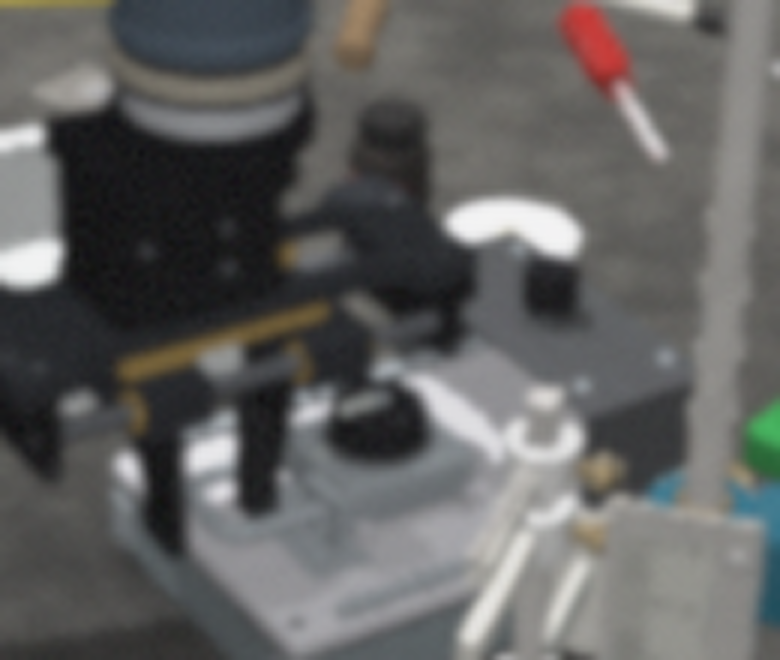

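Fingers straddle the crown, one inside the U. Close.

apply_moves([
  {"x": 0,"y": 0,"z": 0,"spin": 0},
  {"x": 0,"y": 0,"z": 0,"spin": 0},
  {"x": 0,"y": 0,"z": 0,"spin": 0},
  {"x": 0,"y": 0,"z": 0,"spin": 0},
], grip=2)

```text
time_s: 13.1
position: [0.4734, 0.1682, 0.0589]
tcp_rot: [[0.985, -0.009, -0.172], [0.172, -0.004, 0.985], [-0.01, -1.0, -0.002]]
force: [-0.8, -1.6, 0.9]
opening: 0.077
```

apply_moves([
  {"x": -4,"y": -0.7,"z": 0,"spin": 0},
  {"x": -4,"y": -0.7,"z": 0,"spin": 0},
  {"x": -4,"y": -0.7,"z": 0,"spin": 0},
  {"x": -4,"y": -0.7,"z": 0,"spin": 0},
])

```text
time_s: 13.5
position: [0.4608, 0.1657, 0.0593]
tcp_rot: [[0.985, 0.001, -0.172], [0.172, -0.002, 0.985], [0.0, -1.0, -0.002]]
force: [2.4, 0.8, -1.8]
opening: 0.077
```

apply_moves([
  {"x": -4,"y": -0.7,"z": 0,"spin": 0},
  {"x": -4,"y": -0.7,"z": 0,"spin": 0},
  {"x": -3,"y": -0.5,"z": 0,"spin": 0},
  {"x": -3,"y": -0.5,"z": 0,"spin": 0},
])

```text
time_s: 13.9
position: [0.446, 0.1632, 0.0594]
tcp_rot: [[0.985, 0.002, -0.172], [0.172, -0.002, 0.985], [0.002, -1.0, -0.002]]
force: [1.7, 0.1, -0.8]
opening: 0.083
```

apply_moves([
  {"x": -3,"y": -0.5,"z": 0,"spin": 0},
  {"x": -3,"y": -0.5,"z": 0,"spin": 0},
])

```text
time_s: 14.1
position: [0.4459, 0.1628, 0.0602]
tcp_rot: [[0.985, 0.016, -0.171], [0.172, -0.0, 0.985], [0.016, -1.0, -0.003]]
force: [5.9, 1.1, -3.6]
opening: 0.078
```

apply_moves([
  {"x": 0,"y": 0,"z": 0,"spin": 0},
  {"x": 0,"y": 0,"z": 0,"spin": 0},
  {"x": 0,"y": 0,"z": 0,"spin": 0},
  {"x": 0,"y": 0,"z": 0,"spin": 0},
], grip=28)

```text
time_s: 14.5
position: [0.4419, 0.1624, 0.0601]
tcp_rot: [[0.985, 0.008, -0.172], [0.172, -0.001, 0.985], [0.008, -1.0, -0.003]]
force: [-0.4, 0.2, 0.7]
opening: 0.297
```

apply_moves([
  {"x": 0,"y": 0,"z": 20,"spin": 0},
  {"x": 0,"y": 0,"z": 40,"spin": 0},
  {"x": 10,"y": 2,"z": 40,"spin": 0.14},
  {"x": 10,"y": 2,"z": 40,"spin": 0.14},
  {"x": 12,"y": 2,"z": 20,"spin": 0.14},
  {"x": 10,"y": 2,"z": 0,"spin": 0.14},
  {"x": 10,"y": 2,"z": 0,"spin": 0.14},
  {"x": 10,"y": 2,"z": 0,"spin": 0.14},
  {"x": 10,"y": 2,"z": 0,"spin": 0.14},
  {"x": 10,"y": 2,"z": 0,"spin": 0.14},
  {"x": 10,"y": 2,"z": 0,"spin": 0.14},
  {"x": 0,"y": 0,"z": 0,"spin": 0.14},
], grip=85)

```text
time_s: 15.7
position: [0.5243, 0.1799, 0.225]
tcp_rot: [[-0.06, -0.0, -0.998], [0.998, -0.012, -0.06], [-0.012, -1.0, 0.001]]
force: [-0.9, -0.2, -0.7]
opening: 0.977
```

```bash
python3 - <<'E'
from h import *
im,p,s=wshot("j1")
E
```

```text
pos [0.5243 0.1799 0.225 ] ang 93.43 F [-0.9 -0.2 -0.7] t 15.7 open 0.977
```

View pics/j1.png

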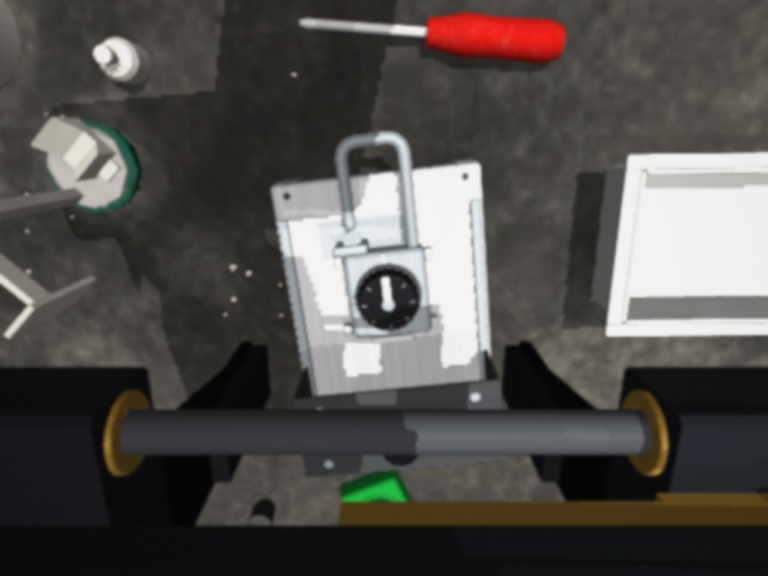

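```bash
python3 - <<'E'
from h import *
p=last(); b=lambda u,z:back(p,np.array(u)/1.5,z)
im=np.load("last.npz")["im"]; crop(im,205,80,100,150,4,"j1c")
c=b((388,306),.0865); t=b((386,279),.0865); cr=b((373,139),.060)
print(c,t,np.degrees(np.arctan2(*(t-c)[1::-1])),cr,np.linalg.norm((cr-c)[:2]))
for u in [(345,252),(424,247),(353,334),(430,330)]: print(b(u,.068).round(4))
tray=[b(u,.055) for u in [(628,155),(608,336)]]; print(tray)
E
python3 - <<'E'
import sys; sys.path.insert(0,'.')
import os; os.chdir('.')
from h import *
t=np.load("top0.npy"); p=imaging.camera_params("top")
cs=np.array([(250,291),(357,290),(360,367),(252,371)])/1.5
X=np.array([back(p,c,.055) for c in cs]); print(X.round(4),X.mean(0))
d=X[0]-X[3]; print(np.degrees(np.arctan2(d[1],d[0])))
crop(t,160,185,90,70,7,"tray")
E
```

```text
[0.54555451 0.18103124 0.0865    ] [0.52801403 0.17871233 0.0865    ] -172.46897112577122 [0.44592164 0.16538875 0.06      ] 0.10085334631639666
[0.5169 0.1513 0.068 ]
[0.5104 0.202  0.068 ]
[0.5736 0.1588 0.068 ]
[0.5673 0.2108 0.068 ]
[array([0.44595426, 0.3267386 , 0.055     ]), array([0.5689164 , 0.33776191, 0.055     ])]
[[0.5639 0.5149 0.055 ]
 [0.5691 0.3353 0.055 ]
 [0.441  0.3269 0.055 ]
 [0.4311 0.5046 0.055 ]] [0.50128554 0.42041686 0.055     ]
4.436396661600474
```

View pics/j1c.png

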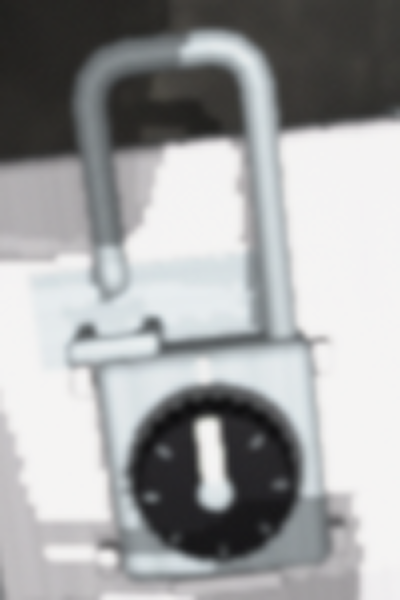

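View pics/tray.png

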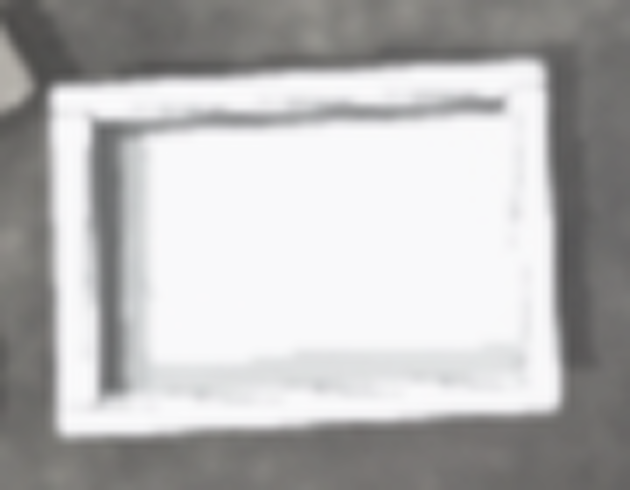

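apply_moves([
  {"x": 8,"y": 0,"z": -30,"spin": 0.05},
  {"x": 8,"y": 0,"z": -30,"spin": 0.04},
  {"x": 0,"y": 0,"z": -25,"spin": 0},
  {"x": 0,"y": 0,"z": 0,"spin": 0},
  {"x": 0,"y": 0,"z": 0,"spin": 0},
], grip=87)

```text
time_s: 16.25
position: [0.5367, 0.1797, 0.1378]
tcp_rot: [[-0.147, -0.004, -0.989], [0.989, -0.012, -0.147], [-0.011, -1.0, 0.006]]
force: [-0.2, -0.4, -0.8]
opening: 0.996
```

```bash
python3 - <<'E'
from h import *
im,p,s=wshot("k1")
print(proj(p,[[.544,.181,.0845]])*1.5)
E
```

```text
pos [0.5367 0.1797 0.1378] ang 98.43 F [-0.2 -0.4 -0.8] t 16.25 open 0.996
[[387.67191939 339.15300401]]
```

View pics/k1.png

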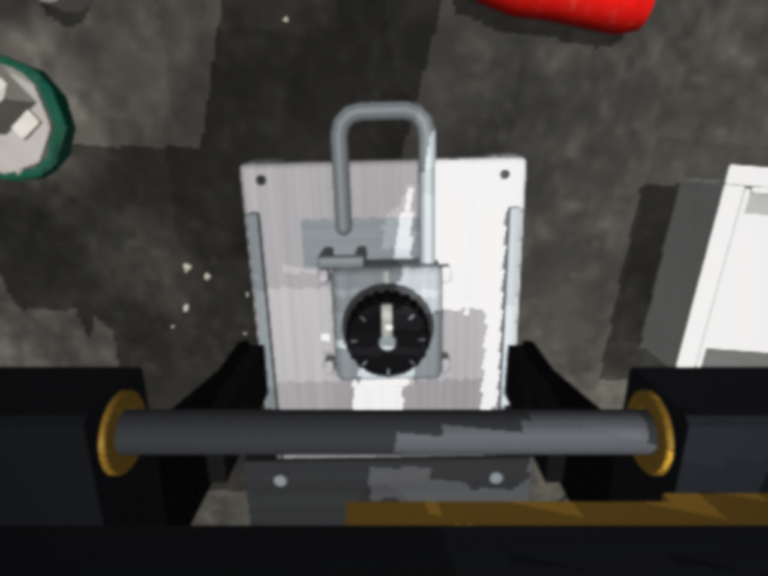

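apply_moves([
  {"x": 2,"y": 0,"z": -25,"spin": 0.015},
  {"x": 1,"y": 0,"z": -20,"spin": 0},
  {"x": 0,"y": 0,"z": 0,"spin": 0},
  {"x": 0,"y": 0,"z": 0,"spin": 0},
])

```text
time_s: 16.7
position: [0.5428, 0.1804, 0.0984]
tcp_rot: [[-0.16, 0.006, -0.987], [0.987, -0.011, -0.16], [-0.012, -1.0, -0.004]]
force: [-0.6, -0.2, -0.1]
opening: 1.003
```

apply_moves([
  {"x": -2,"y": 0,"z": -20,"spin": 0},
  {"x": -1,"y": 0,"z": -10,"spin": 0},
  {"x": 0,"y": 0,"z": 0,"spin": 0},
  {"x": 0,"y": 0,"z": 0,"spin": 0},
])

```text
time_s: 17.1
position: [0.5434, 0.1812, 0.0737]
tcp_rot: [[-0.159, 0.016, -0.987], [0.987, -0.01, -0.159], [-0.012, -1.0, -0.015]]
force: [1.1, -0.5, 0.7]
opening: 0.997
```

```bash
python3 - <<'E'
from h import *
im,p,s=wshot("k2")
E
```

```text
pos [0.5434 0.1812 0.0737] ang 99.16 F [ 1.1 -0.5  0.7] t 17.1 open 0.997
```

View pics/k2.png

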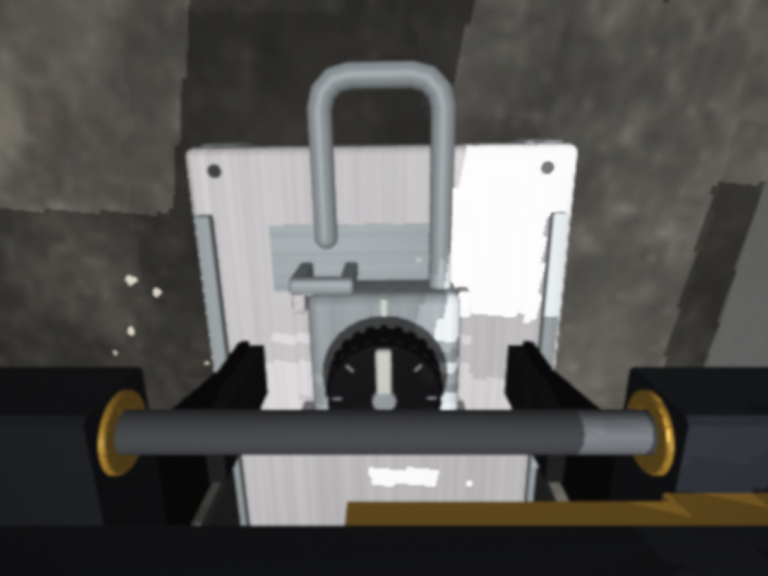

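apply_moves([
  {"x": -1,"y": 0,"z": -9,"spin": 0.005},
  {"x": -1,"y": 0,"z": -6,"spin": 0},
  {"x": 0,"y": 0,"z": -2,"spin": 0},
  {"x": 0,"y": 0,"z": 0,"spin": 0},
])

```text
time_s: 17.55
position: [0.5423, 0.1813, 0.057]
tcp_rot: [[-0.164, 0.019, -0.986], [0.986, -0.009, -0.165], [-0.012, -1.0, -0.018]]
force: [0.2, 0.8, -0.6]
opening: 1.001
```

apply_moves([
  {"x": 0,"y": 0,"z": -2,"spin": 0},
  {"x": 0,"y": 0,"z": 0,"spin": 0},
  {"x": 0,"y": 0,"z": 0,"spin": 0},
])

```text
time_s: 17.85
position: [0.5423, 0.1813, 0.0546]
tcp_rot: [[-0.164, 0.019, -0.986], [0.986, -0.009, -0.165], [-0.012, -1.0, -0.017]]
force: [0.6, 0.1, -0.2]
opening: 1.001
```

apply_moves([
  {"x": 0,"y": 0,"z": 0,"spin": 0},
  {"x": 0,"y": 0,"z": 0,"spin": 0},
  {"x": 0,"y": 0,"z": 0,"spin": 0},
  {"x": 0,"y": 0,"z": 0,"spin": 0},
  {"x": 0,"y": 0,"z": 0,"spin": 0},
  {"x": 0,"y": 0,"z": 0,"spin": 0},
], grip=40)

```text
time_s: 18.45
position: [0.5426, 0.1809, 0.055]
tcp_rot: [[-0.165, 0.02, -0.986], [0.986, -0.01, -0.165], [-0.013, -1.0, -0.018]]
force: [-0.4, -0.9, 0.3]
opening: 0.617
```

apply_moves([
  {"x": 0,"y": 0,"z": 5,"spin": 0},
  {"x": 0,"y": 0,"z": 6,"spin": 0},
  {"x": 0,"y": 0,"z": 8,"spin": 0},
  {"x": 0,"y": 0,"z": 8,"spin": 0},
  {"x": 0,"y": 0,"z": 10,"spin": 0},
])

```text
time_s: 18.95
position: [0.5411, 0.1811, 0.0921]
tcp_rot: [[-0.164, 0.015, -0.986], [0.986, -0.009, -0.164], [-0.012, -1.0, -0.014]]
force: [-0.4, -0.4, -4.2]
opening: 0.619
```

```bash
python3 - <<'E'
from h import *
im,p,s=wshot("l1"); print(s["moment"])
crop(imaging.capture("side"),190,130,140,120,5,"l1s")
E
```

```text
pos [0.5411 0.1811 0.0921] ang 99.46 F [-0.4 -0.4 -4.2] t 18.95 open 0.619
[ 0.11904533  0.03943662 -0.03019888]
```

View pics/l1s.png

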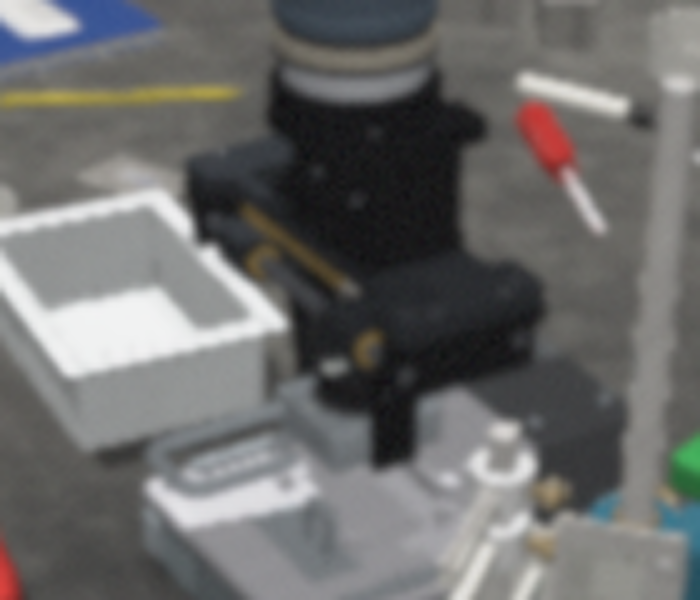

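View pics/l1.png

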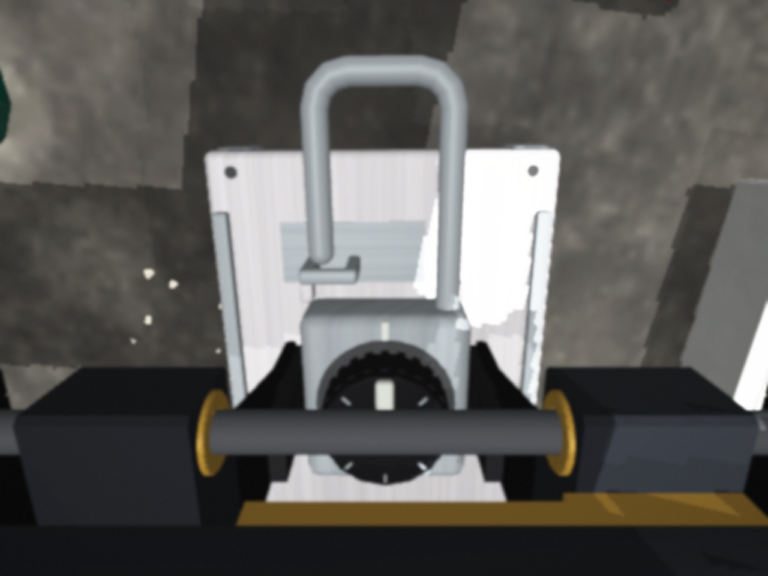

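apply_moves([
  {"x": 0,"y": 0,"z": 20,"spin": 0},
  {"x": 0,"y": 0,"z": 25,"spin": 0},
  {"x": 0,"y": 0,"z": 25,"spin": 0},
  {"x": 0,"y": 10,"z": 15,"spin": 0},
  {"x": -4,"y": 20,"z": 5,"spin": 0},
  {"x": -4,"y": 25,"z": 0,"spin": 0},
  {"x": -4,"y": 25,"z": 0,"spin": 0},
  {"x": -4,"y": 25,"z": 0,"spin": 0},
  {"x": -4,"y": 25,"z": 0,"spin": 0},
  {"x": -4,"y": 25,"z": 0,"spin": 0},
  {"x": -4,"y": 25,"z": 0,"spin": 0},
  {"x": -4,"y": 20,"z": 0,"spin": 0},
])

```text
time_s: 20.25
position: [0.5009, 0.3833, 0.1862]
tcp_rot: [[-0.158, 0.006, -0.987], [0.987, -0.013, -0.158], [-0.014, -1.0, -0.004]]
force: [0.0, -0.5, -4.4]
opening: 0.618
```

apply_moves([
  {"x": 1,"y": 18,"z": 3,"spin": 0},
  {"x": 1,"y": 12,"z": 2,"spin": 0},
  {"x": 0,"y": 4,"z": 0,"spin": 0},
  {"x": 0,"y": 0,"z": 0,"spin": 0},
  {"x": 0,"y": 0,"z": 0,"spin": 0},
  {"x": 0,"y": 0,"z": 0,"spin": 0},
])

```text
time_s: 20.85
position: [0.4986, 0.4181, 0.189]
tcp_rot: [[-0.161, -0.001, -0.987], [0.987, -0.018, -0.161], [-0.017, -1.0, 0.004]]
force: [-0.3, -0.7, -3.5]
opening: 0.619
```

```bash
python3 - <<'E'
from h import *
im,p,s=wshot("m1"); print(s["moment"],s["qvel"])
b=lambda u,z:back(p,np.array(u)/1.5,z)
crop(imaging.capture("side"),130,60,200,180,4,"m1s")
t=imaging.capture("top"); crop(t,130,140,250,120,3,"m1t")
E
```

```text
pos [0.4986 0.4181 0.189 ] ang 99.28 F [-0.3 -0.7 -3.5] t 20.85 open 0.619
[ 0.11502477 -0.01282529 -0.03986417] [-0.56749146 -0.12415014  0.64204907 -0.30202352  0.13386618 -0.08231738]
```

View pics/m1s.png

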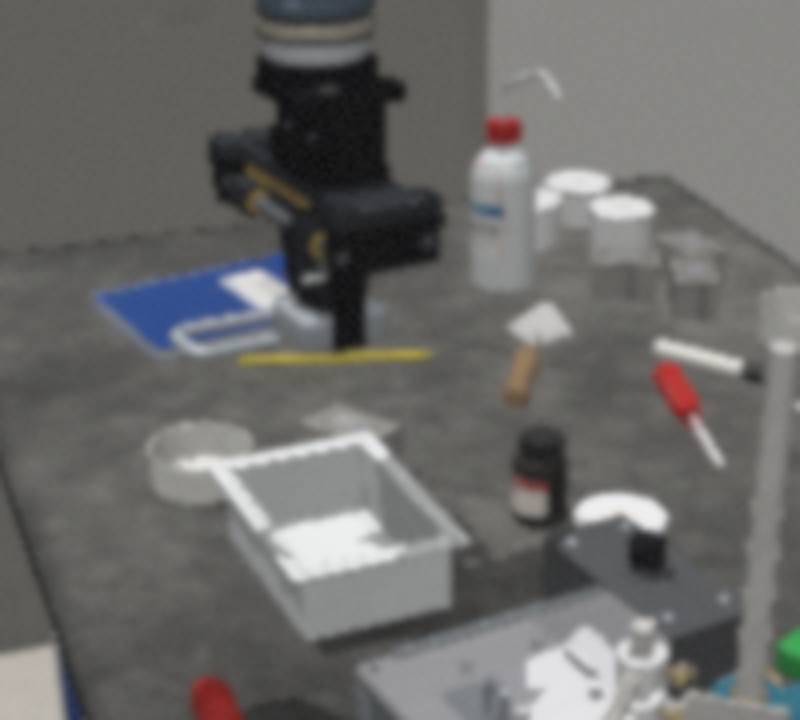

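View pics/m1.png

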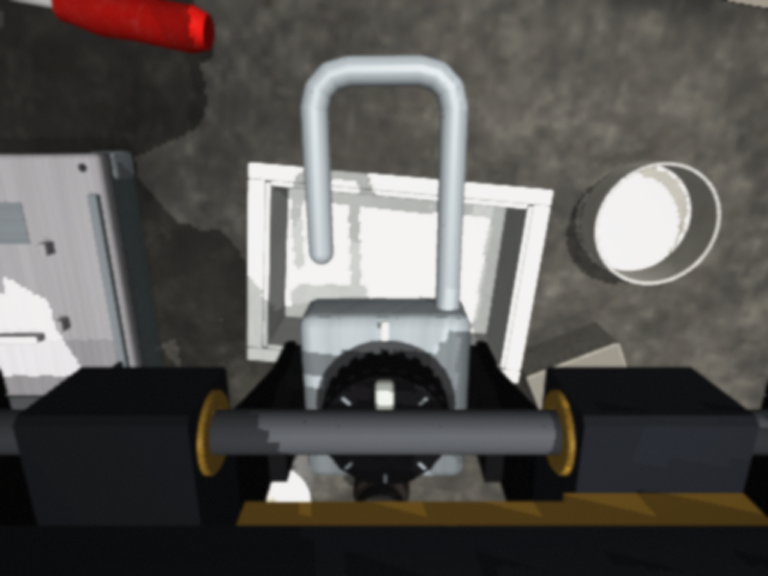

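View pics/m1t.png

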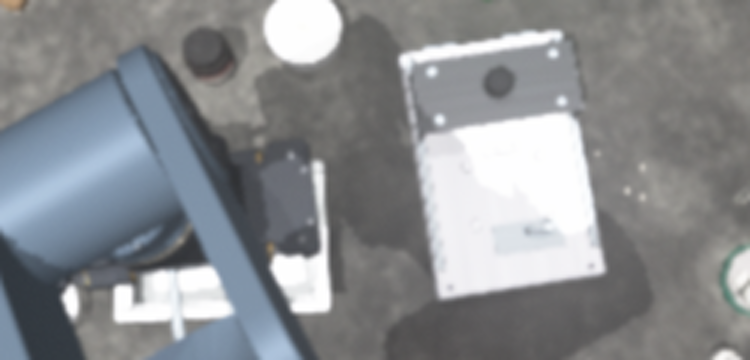

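```bash
python3 - <<'E'
from h import *
p=last(); b=lambda u,z:back(p,np.array(u)/1.5,z)
X=np.array([b(u,.055) for u in [(248,163),(553,190),(521,382),(248,359)]]); print(X.round(4),X.mean(0))
c=b((385,425),.045)
pt=imaging.camera_params("top"); k=back(pt,np.array((499,82))/3+[130,140],.115); print("knob",k)
d=k[:2]-[.5713,.1848]; print("knob case x",.985*d[0]+.172*d[1]+.025)
print(read_state()["position"],read_state()["time_s"])
E
```

```text
[[0.4461 0.3275 0.055 ]
 [0.4326 0.5022 0.055 ]
 [0.5547 0.5135 0.055 ]
 [0.5685 0.3374 0.055 ]] [0.50045829 0.42016608 0.055     ]
knob [0.62610384 0.19425463 0.115     ]
knob case x 0.08060798310607876
[0.49878044 0.41836867 0.189158  ] 21.0
```

apply_moves([
  {"x": 0,"y": 1,"z": 1,"spin": 0},
  {"x": 0,"y": 0,"z": 0,"spin": 0},
  {"x": 0,"y": 0,"z": 0,"spin": 0},
  {"x": 0,"y": 0,"z": 0,"spin": 0},
  {"x": 0,"y": 0,"z": 0,"spin": 0},
])

```text
time_s: 21.5
position: [0.4993, 0.4186, 0.1905]
tcp_rot: [[-0.16, -0.0, -0.987], [0.987, -0.017, -0.16], [-0.017, -1.0, 0.003]]
force: [-0.1, -0.0, -4.0]
opening: 0.618
```

```bash
python3 - <<'E'
from h import *
wshot("n1"); im,p,s=wshot("n2")
job.hand_in()
E
```

```text
pos [0.4993 0.4186 0.1905] ang 99.2 F [-0.1 -0.  -4. ] t 21.5 open 0.618
pos [0.4993 0.4186 0.1905] ang 99.2 F [ 0.4 -0.4 -4.1] t 21.55 open 0.622
the job is handed in; nothing more can be done
```

I did all the steps in the order asked and handed the job in at about 21.5 s. The padlock is held still over the middle of the white tray; no verdict was reported.

What my last checks showed:
- **Hood:** it is back at its stop, with the knob measured about 80.6 mm back.
- **Dial:** the pointer started about 60° from the shackle, which is not on a 45° click. I turned it towards the shackle and let go. It came to rest in line with the shackle mark.
- **Shackle:** it was pulled until it stopped. The crown measured 101 mm from the dial axis, against 100 mm expected when fully out, and the short leg was clear of the staple.
- **Hold:** the padlock is level with the dial up. The gripper is at about 53.8 mm and carries about 4 N, with the TCP at (0.499, 0.419, 0.190). The tray middle measured (0.500, 0.420). The padlock's underside is roughly 0.18 m up, well above the 55 mm tray.

Contact forces stayed at or below about 13 N in every reading I took. I saw nothing else disturbed in the last pictures, but I did not measure the other items one by one.

The only disagreement was in the padlock's angle. One measurement put it about 2° off the case, in a picture that may have been taken while the arm was still settling. The next picture showed it aligned.

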